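# Level packing under a barrier foot

## Robot

A 6-joint arm with a two-finger parallel gripper is mounted at the origin on the work surface. World frame = base frame: x ahead of the robot, y to its left, z up, the work surface at z = 0. Lengths are in mm, angles in degrees, forces in N, time in s.
With the tool pointing down it reaches from about 300 to 850 mm from the base axis. Payload 4.2 kg.
Tool frame: the origin (TCP) lies on the centre line of the jaws, within the pads' length; the fingertips stand 14 mm ahead of it and the grasp point (between the pads) lies 5 mm behind it; z points along the fingers, y is the line along which they close (so a half turn about z gives the same grasp; the last joint's range is limited). The gripper opens to 91 mm and grips with 3 to 60 N. Pads are 32 mm wide; open, the fingers measure 118 mm over their backs; the gripper's body (76 mm by 178 mm) begins 60 mm behind the grasp point.
Start: joints at [74.886, 18.312, 89.639, -0, 72.044, -1.146], TCP at [138.801, 558.011, 227.976] pointing down, gripper open.
Joint ranges: [-177.97, 177.97], [-48.28, 115.42], [12.27, 149.76], [-77.06, 257.06], [2.81, 150.46], [-146.56, 146.56]. Speed limits (degrees/s): [147.25, 147.25, 180, 180, 180, 180].

## Interface

Orientations are given as [roll, pitch, yaw] about the fixed x, y, z axes, in that order (R = Rz(yaw) Ry(pitch) Rx(roll)).
In Python, from workcell import env gives the robot as it stands.
- The arm moves only by the tool arm_command, never from a script. Its argument "motion" is a list of rows, each an object with "offset": the shift along the tool's x, y, z in m, a list of three; "spin": the turn about the tool's z in rad. In form: [{"offset": [tx, ty, tz], "spin": spin}, ...]. A call has 1 to 5 rows; each row shifts and turns the commanded pose from where the row before left it, along the tool's axes as they then stand; what a row does not reach is not made up. A row lasts 1/8 s, in which the tool goes at most 62.5 mm and 10.7 degrees, less where a joint would pass 70% of its speed; a pose out of reach is approached as far as the arm can. A call with a gripper value outside its range is refused whole. "jaw" is the finger opening in m, from 0 to 0.0912, set as the call begins (left out, the last holds). The fingers move at their own pace and stop on an object; "newtons" is the grip in N (left out, the last holds). Time passes only in rows, so rows that do not move let the fingers close. It gives the time, the measured TCP pose, the force, the opening and the grip force at its end, in the units of the state.
- env.state(): the state, without advancing time (a new reading comes with each control period).
- env.grab_frame(name): name is "scene" or "top" or "wrist"; returns (picture, depth): 420x560x3 uint8, blue, green, red; 420x560 float32, mm along the optical axis (not along the pixel's ray), 0 where there is no reading.
- env.camera_model(name): a dict with "fx", "fy", "cx", "cy" (pixels), "eye" and "rotation" of the camera in the world; the wrist camera has in their place "hand_eye" (4x4, takes a point from camera to tool coordinates, whose origin is the TCP and whose axes are the flange's). Camera axes: x right, y down, z forward; pixel columns grow to the right and rows downward; lengths in mm; the calibration is good to about 2 mm. A picture is of the moment at which its call begins: read the wrist's pose just before it. camera_model takes no time and is no camera call.
- env.job_done(): hands the job in; it is judged then, once.
Trained networks look in the newest picture that a camera, given by its name, has taken for a name from the list of things; names that differ only in an ending like _2 or _b are one class to them, and where a whole thing is asked for, a point or a joint stands for the part that bears it (a point fixed in the world has none). Each returns a list of dicts, best first, with "score" (0 to 1); they miss things now and then, are a little off and sometimes report something else, mostly with a low value. They report only what shows in the picture. A call takes as long as a camera call. They do not tell look-alikes from the thing itself.
- env.boxes_of(camera, target): "bbox" ([left, top, right, bottom] in pixels, round what is visible of it).
- env.pinpoint(camera, target): "location" ([column, row] in pixels: a listed point, or the origin of a listed thing).
The state is a dict: "time_s": time; "qpos": joint angles; "qvel": joint speeds; "effort": joint torques, N m; "ee_pos": TCP position; "ee_rot": TCP orientation; "force": force on the tool from outside, world axes, zero at the start; "torque": the same for the moment, N m; "gripper_width": finger opening in mm; "gripper_force": force on a finger pad.
Only numpy, scipy, OpenCV 4.12 (cv2) and the standard library are available. Lean on these libraries where they do the work, as an engineer would, in place of code of your own. Each camera call takes 0.05 s, during which the arm holds its last target. There are 200 camera calls.

## Task

Make up a level packing from the timber offcuts: lay the long wedge squarely on the middle of the big sloping block, with its thick end over the block's low end so that the top comes out level. Let go of it, then stand the steel barrier foot, tube up, on the middle of the wedge and leave it standing there.

Things in the scene. Friction and masses are not known exactly. Their poses are not given: they have to be found in the camera images.
- block: The big sloping block: a loose timber offcut (about 0.5 kg) 110 mm long (its x) and 70 mm wide (its y), lying on the table with its flat underside down. Origin: centre of the underside. Its top is one plane that slopes 10 degrees down towards +x: 50 mm high at the -x end, 40.3 mm over the origin, 30.6 mm at the +x end, level along y. Upright sides and ends.
- wedge: The long wedge: a loose timber offcut (about 0.14 kg) 100 mm long (its x) and 50 mm wide (its y), lying on the table with its flat underside down. Origin: centre of the underside. Its top slopes 10 degrees up towards +x: 18 mm thick at the -x end, 26.8 mm at the middle, 35.6 mm at the +x end. Upright parallel sides 50 mm apart, to grip. A shorter, steeper wedge (50 mm long), a flat offcut and a bare tube end nearby are not part of the job.
- wedge_thick (a point): Point on the long wedge: the middle of the upper edge of its thick end, 50 mm along the wedge's +x and 35.6 mm above its underside.
- foot: The steel barrier foot (about 0.4 kg): a square plate 64 x 64 x 6 mm with an upright round tube, 34 mm in diameter, on its middle; 90 mm tall in all, standing upright on its plate. Origin: centre of the plate's underside; z points up along the tube.
Things that resemble listed ones, but are neither listed nor needed, are in the scene too. Leave any purple look-alike of the wedge alone.

How it is judged:
By the outcome, as a careful person would: the job done as asked, in the order asked, and still so for the second after the job is handed in, with the robot touching nothing.
It also fails if it takes over 58 s, if anything falls off the work surface, if the arm or the gripper's body presses on something with over 40 N, if the wrist force passes 120 N, or if a joint passes its speed limit or range.

## Working session

There is one attempt and no reset: what is moved stays moved. The work goes in short steps, Python scripts to look and compute and a tool call to move; the robot and the scene stay as the last step left them, time stands still between calls to the robot, and variables do not carry over. Pictures are saved under pics/ and viewed, at most 10 in all, crops included, and the job is handed in when it is done.

Besides the shell and the picture viewer there is one more tool, called after "Emit:" as name([rows], argument=value, ...), one row to a line, values as JSON. arm_command: Moves the arm, as the interface text tells. Its arguments: {"type":"object","properties":{"motion":{"type":"array"},"jaw":{"type":"number"},"newtons":{"type":"number"}},"required":["motion"]}

```bash
ls; mkdir -p pics; cat > h.py <<'E'
import numpy as np, cv2
from scipy.spatial.transform import Rotation as Ro
from workcell import env
def cam(name,st=None):
    m=env.camera_model(name)
    if name=="wrist":
        st=st or env.state(); T=np.eye(4); T[:3,:3]=Ro.from_euler('xyz',st['ee_rot'],degrees=True).as_matrix(); T[:3,3]=st['ee_pos']
        H=T@np.array(m['hand_eye']); return m,H[:3,:3],H[:3,3]
    return m,np.array(m['rotation']),np.array(m['eye'])
def cloud(c,depth):
    m,R,e=c; v,u=np.indices(depth.shape)
    P=np.stack([(u-m['cx'])/m['fx']*depth,(v-m['cy'])/m['fy']*depth,depth],-1)
    return P@R.T+e
def ray(c,px,z):
    m,R,e=c; d=R@np.array([(px[0]-m['cx'])/m['fx'],(px[1]-m['cy'])/m['fy'],1]); return e+d*(z-e[2])/d[2]
E
python3 - <<'E'
from h import *
print(env.state())
for n in("scene","top"):
    p,d=env.grab_frame(n); cv2.imwrite(f"pics/{n}1.png",p); np.save(n+"_d.npy",d); c=cam(n); print(n,c[2].round(),c[1].round(3).tolist()); C=cloud(c,d)
    for t in("block","wedge","wedge_thick","foot"):
        for b in env.boxes_of(n,t)[:4]: print(t,'box',np.round(b['bbox']),round(b['score'],2))
        for b in env.pinpoint(n,t)[:4]:
            l=b['location']; print(t,'pt',np.round(l),round(b['score'],2),C[int(l[1]),int(l[0])].round())
print(env.state()['time_s'])
E
```

```text
pics
{'time_s': 0.0, 'qpos': array([ 7.48847415e+01,  1.83520323e+01,  8.97064561e+01, -1.07786406e-03,
        7.20434888e+01, -1.14490805e+00]), 'qvel': array([-0.03529539, -0.03110136,  0.06153011,  0.07303179, -0.09525121,
       -0.01648489]), 'effort': array([-2.86384748e-04, -4.12455618e+01, -2.31972170e+01,  7.28140818e-02,
        4.58464783e-02, -1.59766264e-04]), 'ee_pos': array([138.68633565, 557.53021173, 227.11599736]), 'ee_rot': array([-1.79898023e+02, -1.01305039e-03,  1.66029982e+02]), 'force': array([ 0.24643241, -0.0389443 , -0.14181193]), 'torque': array([-0.01337328,  0.00912614, -0.02719444]), 'gripper_force': 0.0, 'gripper_width': 91.07005328275102}
scene [879. 342. 954.] [-149.644, 0.115, 134.189]Traceback (most recent call last):
  File "<stdin>", line 4, in <module>
  File "h.py", line 13, in cloud
    return P@R.T+e
           ~~~~~^~
ValueError: operands could not be broadcast together with shapes (420,560) (3,)
```

```bash
sed -i "s/return m,np.array(m\['rotation'\])/return m,Ro.from_euler('xyz',m['rotation'],degrees=True).as_matrix()/" h.py
python3 - <<'E'
from h import *
for n in("scene","top"):
    p,d=env.grab_frame(n); cv2.imwrite(f"pics/{n}1.png",p); np.save(n+"_d.npy",d); c=cam(n); print(n,c[2].round(),c[1].round(3).tolist()); C=cloud(c,d)
    for t in("block","wedge","wedge_thick","foot"):
        for b in env.boxes_of(n,t)[:4]: print(t,'box',np.round(b['bbox']),round(b['score'],2))
        for b in env.pinpoint(n,t)[:4]:
            l=b['location']; print(t,'pt',np.round(l),round(b['score'],2),C[int(l[1]),int(l[0])].round())
print(env.state()['time_s'])
E
```

```text
scene [879. 342. 954.] [[-0.697, 0.619, -0.361], [0.717, 0.601, -0.353], [-0.002, -0.505, -0.863]]
block box [361. 278. 414. 341.] 0.85
block pt [384. 309.] 0.73 [499. 302.  37.]
wedge box [196. 161. 216. 197.] 0.95
wedge box [220. 130. 253. 151.] 0.59
wedge pt [207. 180.] 0.76 [ 539. -257.   29.]
wedge pt [238. 143.] 0.7 [ 397. -286.   32.]
wedge_thick pt [206. 190.] 0.93 [ 567. -231.   37.]
wedge_thick pt [253. 138.] 0.89 [ 357. -270.   38.]
foot box [288. 212. 314. 251.] 0.75
foot pt [300. 237.] 0.68 [495.  43.  30.]
top [ 253.  -14. 1182.] [[-0.001, -0.973, 0.231], [-1.0, -0.001, -0.007], [0.006, -0.231, -0.973]]
block box [132. 205. 172. 252.] 0.9
block pt [154. 226.] 0.93 [484. 295.  39.]
wedge box [363. 184. 406. 227.] 0.91
wedge box [382. 251. 426. 290.] 0.82
wedge pt [382. 208.] 0.78 [ 529. -267.   27.]
wedge pt [400. 272.] 0.56 [ 373. -303.   26.]
wedge_thick box [381. 250. 426. 285.] 0.66
wedge_thick box [362. 186. 406. 227.] 0.55
wedge_thick pt [366. 194.] 0.83 [ 575. -234.    0.]
wedge_thick pt [388. 281.] 0.62 [ 353. -276.   14.]
foot box [245. 213. 283. 247.] 0.56
foot pt [262. 232.] 0.77 [463.  29.  55.]
foot pt [152. 227.] 0.6 [479. 300.  38.]
0.95
```

View pics/top1.png

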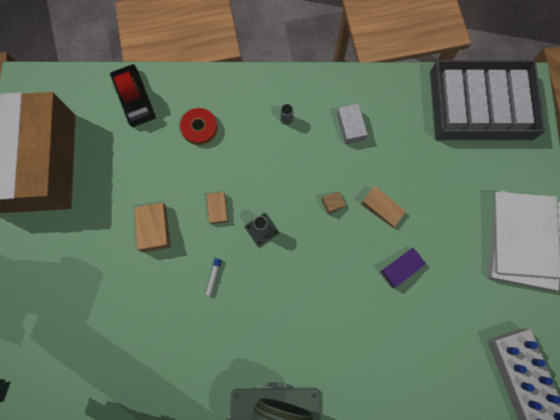

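View pics/scene1.png

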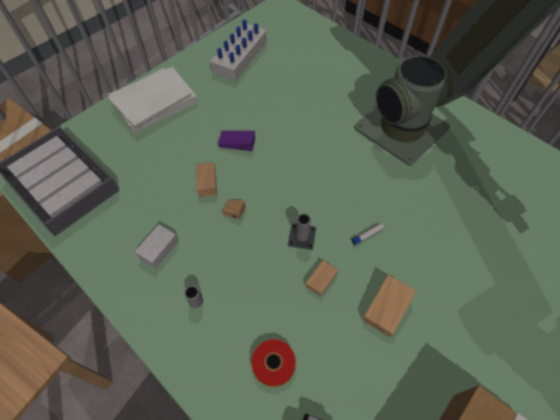

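Top view: candidates for the wedge are the timber one at (383,207), the purple one at (404,268, the look-alike), and the short one at (333,203). The timber long one fits. The block is at (152,227), the foot at (262,230), the flat offcut at (217,208) and the bare tube at (287,114). I'll confirm with a crop and fit the depth.

```bash
cat >> h.py <<'E'
def fit(C,ctr,r,zmin=10,zmax=200):
    """top-surface plane and rectangle of points near ctr"""
    P=C.reshape(-1,3); P=P[(np.hypot(*(P[:,:2]-ctr).T)<r)&(P[:,2]>zmin)&(P[:,2]<zmax)]
    best=None; rng=np.random.default_rng(0)
    for _ in range(300):
        a=P[rng.choice(len(P),3,0)]; n=np.cross(a[1]-a[0],a[2]-a[0]); l=np.linalg.norm(n)
        if l<1 or abs(n[2]/l)<.9: continue
        k=abs((P-a[0])@n/l)<2
        if best is None or k.sum()>best.sum(): best=k
    Q=P[best]; co=np.linalg.lstsq(np.c_[Q[:,:2],np.ones(len(Q))],Q[:,2],rcond=None)[0]
    rect=cv2.minAreaRect(Q[:,:2].astype(np.float32)); x,y=rect[0]
    return dict(n=len(Q),c=np.round(rect[0],1),size=np.round(rect[1],1),ang=round(rect[2],1),z=round(co@[x,y,1],1),slope=round(np.degrees(np.arctan(np.hypot(*co[:2]))),1),down=round(np.degrees(np.arctan2(-co[1],-co[0])),1))
E
python3 - <<'E'
from h import *
for n in("top","scene"):
    C=cloud(cam(n),np.load(n+"_d.npy"))
    print(n,'wedge',fit(C,[530,-262],65)); print(' block',fit(C,[490,298],75)); print(' foottop',fit(C,[480,35],40,80)); print(' plate',fit(C,[480,35],50,3,12))
    print('table', np.median(C[...,2]))
p=cv2.imread("pics/top1.png")[170:300,310:440]; cv2.imwrite("pics/crop.png",cv2.resize(p,None,fx=4.5,fy=4.5,interpolation=2))
E
```

```text
top wedge {'n': 498, 'c': array([ 535.1, -273.7]), 'size': array([99.7, 51.2]), 'ang': 52.5, 'z': np.float64(26.3), 'slope': np.float64(10.3), 'down': np.float64(-122.9)}
 block {'n': 837, 'c': array([483. , 301.9]), 'size': array([110.7,  70.8]), 'ang': 10.3, 'z': np.float64(38.9), 'slope': np.float64(9.6), 'down': np.float64(5.2)}
 foottop {'n': 115, 'c': array([479.7,  32. ]), 'size': array([32. , 30.2]), 'ang': 26.8, 'z': np.float64(89.4), 'slope': np.float64(1.7), 'down': np.float64(10.8)}
 plate {'n': 252, 'c': array([487.7,  29.1]), 'size': array([73.2, 77.4]), 'ang': 34.0, 'z': np.float64(5.6), 'slope': np.float64(1.5), 'down': np.float64(-25.1)}
table -0.6938335856791582
scene wedge {'n': 409, 'c': array([ 535.3, -269.9]), 'size': array([102.7,  49.3]), 'ang': 51.4, 'z': np.float64(27.7), 'slope': np.float64(9.6), 'down': np.float64(-120.3)}
 block {'n': 1216, 'c': array([483.5, 305.4]), 'size': array([112.1,  70.1]), 'ang': 10.3, 'z': np.float64(41.3), 'slope': np.float64(10.3), 'down': np.float64(11.9)}
 foottop {'n': 113, 'c': array([481.8,  36.3]), 'size': array([31.3, 31.1]), 'ang': 19.3, 'z': np.float64(90.8), 'slope': np.float64(1.2), 'down': np.float64(33.8)}
 plate {'n': 267, 'c': array([483.6,  33.5]), 'size': array([70.2, 82.9]), 'ang': 40.8, 'z': np.float64(7.2), 'slope': np.float64(0.7), 'down': np.float64(-152.5)}
table 0.5449661141865363
```

View pics/crop.png

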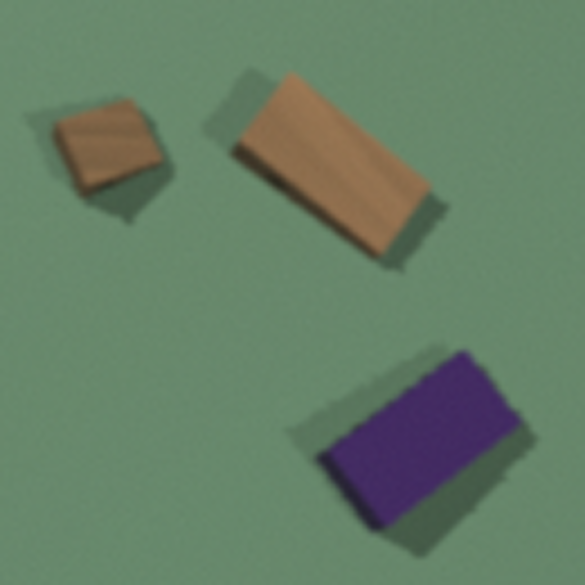

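The crop confirms it: the timber long wedge is at crop (330,165), the short one at (110,145) and the purple one at (420,440). I'll write a planner and look at the block from close by.

```bash
cat >> h.py <<'E'
def plan(x,y,z,yaw,smax=56,amax=10.3,start=None):
    s=env.state(); p=np.array(s['ee_pos']) if start is None else np.array(start[:3],float); a=s['ee_rot'][2] if start is None else start[3]
    d=np.array([x,y,z])-p; da=(yaw-a+180)%360-180
    n=int(np.ceil(max(np.linalg.norm(d)/smax,abs(da)/amax,1)))
    for i in range(n):
        t=np.radians(a+da*i/n); v=d/n; w=np.array([v[0]*np.cos(t)+v[1]*np.sin(t),v[0]*np.sin(t)-v[1]*np.cos(t),-v[2]])/1000
        print('{"offset":[%.4f,%.4f,%.4f],"spin":%.4f},'%(*w,-np.radians(da)/n)+('\n' if i%5==4 else ''))
E
python3 - <<'E'
from h import *
print(env.camera_model("wrist"))
plan(455,300,240,84)
E
```

```text
{'fx': 356.2130842678551, 'fy': 356.2130842678551, 'cx': 273.71721910779837, 'cy': 206.57488169014192, 'hand_eye': array([[ 7.54450961e-06, -9.58165991e-01, -2.86213093e-01,
         8.10354920e+01],
       [ 9.99999945e-01,  1.02012547e-04, -3.15151355e-04,
        -8.46158167e-01],
       [ 3.31164636e-04, -2.86213075e-01,  9.58165939e-01,
        -1.56955319e+02],
       [ 0.00000000e+00,  0.00000000e+00,  0.00000000e+00,
         1.00000000e+00]])}
{"offset":[-0.0461,-0.0218,-0.0015],"spin":0.1790},
{"offset":[-0.0493,-0.0132,-0.0015],"spin":0.1790},
{"offset":[-0.0508,-0.0042,-0.0015],"spin":0.1790},
{"offset":[-0.0508,0.0049,-0.0015],"spin":0.1790},
{"offset":[-0.0491,0.0139,-0.0015],"spin":0.1790},

{"offset":[-0.0458,0.0224,-0.0015],"spin":0.1790},
{"offset":[-0.0411,0.0302,-0.0015],"spin":0.1790},
{"offset":[-0.0351,0.0370,-0.0015],"spin":0.1790},
```

Emit:
arm_command([
  {"offset": [-0.046, -0.022, -0.0015], "spin": 0.179},
  {"offset": [-0.049, -0.013, -0.0015], "spin": 0.179},
  {"offset": [-0.051, -0.004, -0.0015], "spin": 0.179},
  {"offset": [-0.051, 0.005, -0.0015], "spin": 0.179},
  {"offset": [-0.049, 0.014, -0.0015], "spin": 0.179},
])

```text
time_s: 1.58
ee_pos: [337.8, 395.9, 235.7]
ee_rot: [180.0, -0.0, 114.4]
force: [0.9, 0.9, -1.1]
gripper_width: 91.6
gripper_force: 0.0
```

Emit:
arm_command([
  {"offset": [-0.046, 0.022, -0.0015], "spin": 0.179},
  {"offset": [-0.041, 0.03, -0.0015], "spin": 0.179},
  {"offset": [-0.035, 0.037, -0.0015], "spin": 0.179},
  {"offset": [0, 0, 0], "spin": 0},
  {"offset": [0, 0, 0], "spin": 0},
])

```text
time_s: 2.2
ee_pos: [454.2, 300.2, 239.8]
ee_rot: [-180.0, -0.0, 84.0]
force: [-0.7, -0.3, -0.2]
gripper_width: 90.9
gripper_force: 0.0
```

```bash
python3 - <<'E'
from h import *
c=cam("wrist"); p,d=env.grab_frame("wrist"); cv2.imwrite("pics/w1.png",p); C=cloud(c,d)
print(env.state()['time_s'],env.state()['ee_pos'],env.state()['ee_rot'])
print(fit(C,[483,303],75)); P=C.reshape(-1,3); k=(np.hypot(*(P[:,:2]-[483,303]).T)>110)&(d.ravel()>0)&(P[:,2]<15); print('table z',np.median(P[k,2]))
plan(535,-272,210,52)
E
```

```text
2.25 [453.819088   300.56743033 239.87412879] [-1.79958243e+02 -1.28571831e-02  8.40690166e+01]
{'n': 7236, 'c': array([482.4, 303.6]), 'size': array([110.3,  70.5]), 'ang': 10.3, 'z': np.float64(40.5), 'slope': np.float64(10.0), 'down': np.float64(10.5)}
table z 0.21617223608444647
{"offset":[-0.0510,0.0127,0.0027],"spin":0.0509},
{"offset":[-0.0503,0.0153,0.0027],"spin":0.0509},
{"offset":[-0.0495,0.0178,0.0027],"spin":0.0509},
{"offset":[-0.0485,0.0203,0.0027],"spin":0.0509},
{"offset":[-0.0474,0.0228,0.0027],"spin":0.0509},

{"offset":[-0.0462,0.0251,0.0027],"spin":0.0509},
{"offset":[-0.0448,0.0275,0.0027],"spin":0.0509},
{"offset":[-0.0434,0.0297,0.0027],"spin":0.0509},
{"offset":[-0.0418,0.0319,0.0027],"spin":0.0509},
{"offset":[-0.0401,0.0340,0.0027],"spin":0.0509},

{"offset":[-0.0384,0.0360,0.0027],"spin":0.0509},
```

Emit:
arm_command([
  {"offset": [-0.051, 0.0127, 0.0027], "spin": 0.051},
  {"offset": [-0.0503, 0.0153, 0.0027], "spin": 0.051},
  {"offset": [-0.0495, 0.0178, 0.0027], "spin": 0.051},
  {"offset": [-0.0485, 0.0203, 0.0027], "spin": 0.051},
  {"offset": [-0.0474, 0.0228, 0.0027], "spin": 0.051},
])

```text
time_s: 2.88
ee_pos: [490.6, 39.6, 226.6]
ee_rot: [180.0, -0.0, 69.5]
force: [0.1, -1.0, 0.1]
gripper_width: 91.2
gripper_force: 0.0
```

Emit:
arm_command([
  {"offset": [-0.0462, 0.0251, 0.0027], "spin": 0.051},
  {"offset": [-0.0448, 0.0275, 0.0027], "spin": 0.051},
  {"offset": [-0.0434, 0.0297, 0.0027], "spin": 0.051},
  {"offset": [-0.0418, 0.0319, 0.0027], "spin": 0.051},
  {"offset": [-0.04, 0.034, 0.0027], "spin": 0.051},
])

```text
time_s: 3.5
ee_pos: [527.8, -220.6, 213.0]
ee_rot: [180.0, -0.0, 54.8]
force: [0.3, -0.0, -0.2]
gripper_width: 91.3
gripper_force: 0.0
```

Emit:
arm_command([
  {"offset": [-0.0384, 0.036, 0.0027], "spin": 0.051},
  {"offset": [0, 0, 0], "spin": 0},
  {"offset": [0, 0, 0], "spin": 0},
])

```text
time_s: 3.88
ee_pos: [534.7, -271.2, 210.0]
ee_rot: [-179.9, -0.0, 51.9]
force: [0.0, -0.4, -0.1]
gripper_width: 91.2
gripper_force: 0.0
```

```bash
python3 - <<'E'
from h import *
c=cam("wrist"); p,d=env.grab_frame("wrist"); cv2.imwrite("pics/w2.png",p); C=cloud(c,d)
s=env.state();print(s['time_s'],s['ee_pos'],s['ee_rot'])
f=fit(C,[535,-272],65); print(f)
plan(*f['c'],20.5,f['ang'] if f['size'][0]>90 else f['ang']-90,smax=45)
E
```

```text
3.925 [ 534.71427811 -270.8668754   210.24145381] [-1.79952062e+02 -2.93073122e-02  5.19764059e+01]
{'n': 4871, 'c': array([ 534.7, -272.1]), 'size': array([99.9, 50. ]), 'ang': 52.3, 'z': np.float64(27.0), 'slope': np.float64(9.9), 'down': np.float64(-127.8)}
{"offset":[-0.0002,0.0001,0.0379],"spin":-0.0011},
{"offset":[-0.0002,0.0001,0.0379],"spin":-0.0011},
{"offset":[-0.0002,0.0001,0.0379],"spin":-0.0011},
{"offset":[-0.0002,0.0001,0.0379],"spin":-0.0011},
{"offset":[-0.0002,0.0001,0.0379],"spin":-0.0011},
```

View pics/w2.png

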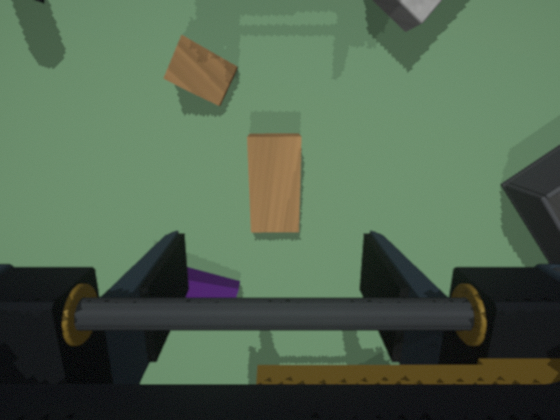

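The wrist view shows the wedge at (275,183), centred between the fingers, with the purple one at (212,283) clear of them. Descending to grip.

Emit:
arm_command([
  {"offset": [-0.0003, 0.0002, 0.047], "spin": -0.003},
  {"offset": [-0.0003, 0.0002, 0.047], "spin": -0.003},
  {"offset": [0, 0, 0.045], "spin": 0},
  {"offset": [0, 0, 0.03], "spin": 0},
  {"offset": [0, 0, 0.02], "spin": 0},
])

```text
time_s: 4.55
ee_pos: [534.2, -271.0, 20.1]
ee_rot: [-179.9, 0.0, 52.4]
force: [0.8, -0.2, -1.1]
gripper_width: 91.7
gripper_force: 0.0
```

Emit:
arm_command([
  {"offset": [0, 0, 0], "spin": 0},
  {"offset": [0, 0, 0], "spin": 0},
  {"offset": [0, 0, 0], "spin": 0},
  {"offset": [0, 0, 0], "spin": 0},
  {"offset": [0, 0, 0], "spin": 0},
], jaw=0.04, newtons=15)

```text
time_s: 5.18
ee_pos: [534.6, -273.4, 21.9]
ee_rot: [180.0, -0.0, 52.2]
force: [-0.9, 1.9, 3.2]
gripper_width: 49.8
gripper_force: 15.0
```

Emit:
arm_command([
  {"offset": [0, 0, 0], "spin": 0},
  {"offset": [0, 0, 0], "spin": 0},
])

```text
time_s: 5.42
ee_pos: [534.7, -273.4, 21.9]
ee_rot: [180.0, -0.0, 52.2]
force: [-1.2, 1.7, 5.5]
gripper_width: 49.8
gripper_force: 15.0
```

```bash
python3 - <<'E'
from h import *
plan(485.8,304.2,140,10.3,start=[534.5,-272.5,140,52.2])
E
```

```text
{"offset":[0.0387,-0.0356,-0.0000],"spin":0.0665},
{"offset":[0.0363,-0.0381,-0.0000],"spin":0.0665},
{"offset":[0.0336,-0.0404,-0.0000],"spin":0.0665},
{"offset":[0.0309,-0.0426,-0.0000],"spin":0.0665},
{"offset":[0.0280,-0.0446,-0.0000],"spin":0.0665},

{"offset":[0.0250,-0.0463,-0.0000],"spin":0.0665},
{"offset":[0.0218,-0.0479,-0.0000],"spin":0.0665},
{"offset":[0.0186,-0.0492,-0.0000],"spin":0.0665},
{"offset":[0.0153,-0.0503,-0.0000],"spin":0.0665},
{"offset":[0.0119,-0.0512,-0.0000],"spin":0.0665},

{"offset":[0.0085,-0.0519,-0.0000],"spin":0.0665},
```

Emit:
arm_command([
  {"offset": [0, 0, -0.01], "spin": 0},
  {"offset": [0, 0, -0.03], "spin": 0},
  {"offset": [0, 0, -0.04], "spin": 0},
  {"offset": [0, 0, -0.04], "spin": 0},
  {"offset": [0, 0, 0], "spin": 0},
])

```text
time_s: 6.05
ee_pos: [536.6, -274.6, 144.9]
ee_rot: [179.5, -0.1, 52.2]
force: [0.2, 0.4, -1.5]
gripper_width: 50.1
gripper_force: 15.0
```

Emit:
arm_command([
  {"offset": [0.0387, -0.0356, -0.002], "spin": 0.0665},
  {"offset": [0.0363, -0.038, -0.002], "spin": 0.0665},
  {"offset": [0.0336, -0.0404, 0], "spin": 0.0665},
  {"offset": [0.031, -0.0426, 0], "spin": 0.0665},
  {"offset": [0.028, -0.0446, 0], "spin": 0.0665},
])

```text
time_s: 6.68
ee_pos: [511.6, -9.8, 144.0]
ee_rot: [-179.9, 0.1, 33.0]
force: [1.2, 0.2, -1.3]
gripper_width: 49.8
gripper_force: 15.0
```

Emit:
arm_command([
  {"offset": [0.025, -0.0463, 0], "spin": 0.0665},
  {"offset": [0.0218, -0.048, 0], "spin": 0.0665},
  {"offset": [0.0186, -0.0492, 0], "spin": 0.0665},
  {"offset": [0.0153, -0.0503, 0], "spin": 0.0665},
  {"offset": [0.012, -0.0512, 0], "spin": 0.0665},
])

```text
time_s: 7.3
ee_pos: [489.7, 252.1, 143.9]
ee_rot: [180.0, 0.1, 14.0]
force: [0.5, -0.1, -1.5]
gripper_width: 49.7
gripper_force: 15.0
```

Emit:
arm_command([
  {"offset": [0.0085, -0.052, 0], "spin": 0.0665},
  {"offset": [0, 0, 0], "spin": 0},
  {"offset": [0, 0, 0], "spin": 0},
])

```text
time_s: 7.68
ee_pos: [485.6, 302.6, 144.0]
ee_rot: [179.9, 0.1, 10.3]
force: [-0.0, -0.9, -1.3]
gripper_width: 50.3
gripper_force: 15.0
```

```bash
python3 - <<'E'
from h import *
c=cam("wrist"); p,d=env.grab_frame("wrist"); cv2.imwrite("pics/w3.png",p); C=cloud(c,d)
s=env.state();print(s['time_s'],s['ee_pos'],s['ee_rot'],s['gripper_width'],s['force'])
print('wedge top',fit(C,np.array(s['ee_pos'][:2]),65,s['ee_pos'][2]-30,s['ee_pos'][2]+25))
print('block',fit(C,[482,303],75,20,60))
E
```

```text
7.725 [485.8411717  302.12734061 144.3061107 ] [1.79928165e+02 1.18491762e-01 1.02616003e+01] 49.789472645701835 [-0.46277797 -0.72878268 -0.69855795]
wedge top {'n': 16054, 'c': array([486.8, 302.1]), 'size': array([100.9,  70.1]), 'ang': 10.2, 'z': np.float64(149.0), 'slope': np.float64(9.8), 'down': np.float64(-170.6)}
block {'n': 2032, 'c': array([529. , 312.2]), 'size': array([15.8, 69.5]), 'ang': 10.2, 'z': np.float64(32.1), 'slope': np.float64(10.2), 'down': np.float64(10.6)}
```

View pics/w3.png

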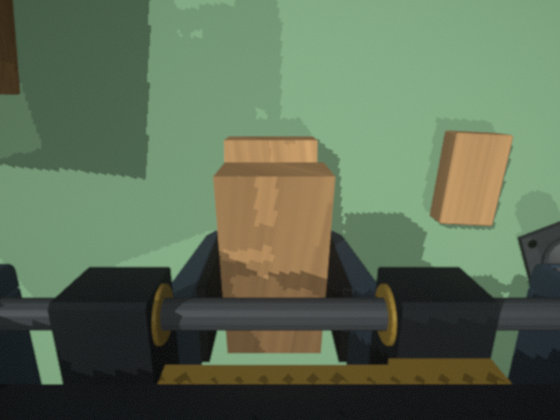

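Emit:
arm_command([
  {"offset": [-0.0006, -0.002, 0.03], "spin": 0},
  {"offset": [0, 0, 0.025], "spin": 0},
  {"offset": [0, 0, 0.013], "spin": 0},
  {"offset": [0, 0, 0], "spin": 0},
  {"offset": [0, 0, 0], "spin": 0},
])

```text
time_s: 8.35
ee_pos: [486.2, 305.2, 78.2]
ee_rot: [-180.0, -0.1, 10.2]
force: [-0.5, -0.1, -1.2]
gripper_width: 49.9
gripper_force: 15.0
```

Emit:
arm_command([
  {"offset": [0, 0, 0.001], "spin": 0},
  {"offset": [0, 0, 0.002], "spin": 0},
  {"offset": [0, 0, 0.002], "spin": 0},
  {"offset": [0, 0, 0.002], "spin": 0},
  {"offset": [0, 0, 0], "spin": 0},
], newtons=5)

```text
time_s: 8.98
ee_pos: [485.4, 305.2, 70.1]
ee_rot: [-180.0, 0.0, 10.3]
force: [0.1, -0.5, -1.9]
gripper_width: 49.6
gripper_force: 5.0
```

Emit:
arm_command([
  {"offset": [0, 0.0007, 0.001], "spin": 0},
  {"offset": [0, 0, 0.002], "spin": 0},
  {"offset": [0, 0, 0.002], "spin": 0},
  {"offset": [0, 0, 0], "spin": 0},
])

```text
time_s: 9.48
ee_pos: [485.6, 304.5, 65.2]
ee_rot: [180.0, -0.0, 10.3]
force: [0.9, 0.6, -1.1]
gripper_width: 49.4
gripper_force: 5.0
```

```bash
python3 - <<'E'
from h import *
c=cam("wrist"); p,d=env.grab_frame("wrist"); cv2.imwrite("pics/w4.png",p); C=cloud(c,d)
s=env.state();print(s['time_s'],s['ee_pos'],s['ee_rot'],s['gripper_width'],s['force'])
print('wedge top',fit(C,np.array(s['ee_pos'][:2]),65,s['ee_pos'][2]-20,s['ee_pos'][2]+25))
print('block',fit(C,[482,303],75,20,60))
E
```

```text
9.525 [485.51193887 304.43364695  65.15039434] [1.79994194e+02 1.22925315e-02 1.02720363e+01] 49.896766434831214 [0.56548192 1.23875469 0.24524231]
wedge top {'n': 17203, 'c': array([487.8, 304.2]), 'size': array([102.3,  69.4]), 'ang': 10.3, 'z': np.float64(70.1), 'slope': np.float64(4.0), 'down': np.float64(-170.3)}
block {'n': 2399, 'c': array([482.2, 303.8]), 'size': array([111.3,  70.3]), 'ang': 10.1, 'z': np.float64(40.5), 'slope': np.float64(10.1), 'down': np.float64(10.1)}
```

Tilting works: the top slope is down to 4°. Continuing to press it level.

Emit:
arm_command([
  {"offset": [0, 0, 0.0015], "spin": 0},
  {"offset": [0, 0, 0.0015], "spin": 0},
  {"offset": [0, 0, 0.001], "spin": 0},
  {"offset": [0, 0, 0], "spin": 0},
  {"offset": [0, 0, 0], "spin": 0},
])

```text
time_s: 10.15
ee_pos: [485.6, 304.5, 61.7]
ee_rot: [-180.0, -0.0, 10.3]
force: [-0.8, -0.7, 4.6]
gripper_width: 49.9
gripper_force: 5.0
```

```bash
python3 - <<'E'
from h import *
c=cam("wrist"); p,d=env.grab_frame("wrist"); C=cloud(c,d)
s=env.state();print(s['time_s'],s['ee_pos'],s['ee_rot'],s['gripper_width'],s['force'])
print('wedge top',fit(C,np.array(s['ee_pos'][:2]),65,s['ee_pos'][2]-20,s['ee_pos'][2]+25))
print('block',fit(C,[482,303],75,20,55))
E
```

```text
10.2 [485.5971086  304.5326419   61.71912536] [-1.79993955e+02 -2.19454084e-02  1.02759883e+01] 50.124456886043156 [-0.44077242 -0.70521479  5.10833385]
wedge top {'n': 17728, 'c': array([488.7, 304.3]), 'size': array([102. ,  69.6]), 'ang': 10.1, 'z': np.float64(66.5), 'slope': np.float64(0.1), 'down': np.float64(115.6)}
block {'n': 2863, 'c': array([482.2, 303.7]), 'size': array([111.2,  70.3]), 'ang': 10.1, 'z': np.float64(40.4), 'slope': np.float64(10.1), 'down': np.float64(10.3)}
```

Level. Releasing, rising and checking.

Emit:
arm_command([
  {"offset": [0, 0, 0], "spin": 0},
  {"offset": [0, 0, 0], "spin": 0},
  {"offset": [0, 0, 0], "spin": 0},
  {"offset": [0, 0, 0], "spin": 0},
], jaw=0.0912)

```text
time_s: 10.7
ee_pos: [485.4, 304.5, 61.0]
ee_rot: [180.0, 0.0, 10.3]
force: [-0.1, 0.1, -0.9]
gripper_width: 86.9
gripper_force: 0.0
```

Emit:
arm_command([
  {"offset": [0, 0, -0.02], "spin": 0},
  {"offset": [0, 0, -0.045], "spin": 0},
  {"offset": [0, 0, -0.055], "spin": 0},
  {"offset": [0, 0, -0.055], "spin": 0},
  {"offset": [0, 0, 0], "spin": 0},
])

```text
time_s: 11.32
ee_pos: [487.7, 305.9, 241.4]
ee_rot: [-179.8, -0.6, 10.3]
force: [0.3, 0.3, -0.2]
gripper_width: 91.0
gripper_force: 0.0
```

Emit:
arm_command([
  {"offset": [0, 0, 0], "spin": 0},
  {"offset": [0, 0, 0], "spin": 0},
])

```text
time_s: 11.58
ee_pos: [484.7, 304.0, 234.4]
ee_rot: [179.9, 0.2, 10.3]
force: [-0.7, -0.4, -0.1]
gripper_width: 91.3
gripper_force: 0.0
```

```bash
python3 - <<'E'
from h import *
c=cam("wrist"); p,d=env.grab_frame("wrist"); cv2.imwrite("pics/w5.png",p); C=cloud(c,d)
s=env.state();print(s['time_s'],s['ee_pos'],s['ee_rot'])
print('wedge top',fit(C,[486,304],65,56,80))
print('block',fit(C,[482,303],75,20,55))
plan(481,34,230,45)
E
```

```text
11.625 [484.8241608  304.07548015 234.46845747] [179.93392571   0.18845189  10.27190779]
wedge top {'n': 5623, 'c': array([489.2, 304.4]), 'size': array([101.1,  50. ]), 'ang': 10.3, 'z': np.float64(66.5), 'slope': np.float64(0.0), 'down': np.float64(67.3)}
block {'n': 1982, 'c': array([482.8, 303.8]), 'size': array([110. ,  70.1]), 'ang': 10.3, 'z': np.float64(40.4), 'slope': np.float64(10.0), 'down': np.float64(10.6)}
{"offset":[-0.0104,0.0530,0.0009],"spin":-0.1212},
{"offset":[-0.0167,0.0514,0.0009],"spin":-0.1212},
{"offset":[-0.0228,0.0490,0.0009],"spin":-0.1212},
{"offset":[-0.0286,0.0459,0.0009],"spin":-0.1212},
{"offset":[-0.0339,0.0421,0.0009],"spin":-0.1212},
```

View pics/w5.png

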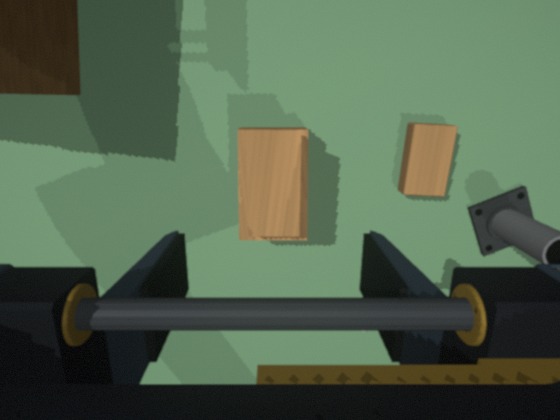

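The wedge sits level and square on the block at (273,183), top height 66.5, about 2 mm from ideal. The foot's plate at (505,220) is yawed about 30°. Now to the foot.

```bash
python3 - <<'E'
from h import *
plan(481,34,234,30)
E
```

```text
{"offset":[-0.0104,0.0530,0.0001],"spin":-0.0689},
{"offset":[-0.0140,0.0522,0.0001],"spin":-0.0689},
{"offset":[-0.0176,0.0511,0.0001],"spin":-0.0689},
{"offset":[-0.0210,0.0498,0.0001],"spin":-0.0689},
{"offset":[-0.0244,0.0482,0.0001],"spin":-0.0689},
```

Emit:
arm_command([
  {"offset": [-0.0104, 0.053, 0], "spin": -0.069},
  {"offset": [-0.014, 0.0522, 0], "spin": -0.069},
  {"offset": [-0.0176, 0.051, 0], "spin": -0.069},
  {"offset": [-0.021, 0.0498, 0], "spin": -0.069},
  {"offset": [-0.0244, 0.048, 0], "spin": -0.069},
])

```text
time_s: 12.25
ee_pos: [481.1, 32.9, 235.2]
ee_rot: [-180.0, 0.1, 30.2]
force: [0.2, 0.7, -0.6]
gripper_width: 90.9
gripper_force: 0.0
```

Emit:
arm_command([
  {"offset": [0, 0, 0], "spin": 0},
  {"offset": [0, 0, 0], "spin": 0},
])

```text
time_s: 12.5
ee_pos: [481.5, 35.0, 235.6]
ee_rot: [-179.9, 0.0, 30.0]
force: [0.2, -0.1, -0.1]
gripper_width: 91.1
gripper_force: 0.0
```

```bash
python3 - <<'E'
from h import *
c=cam("wrist"); p,d=env.grab_frame("wrist"); cv2.imwrite("pics/w6.png",p); C=cloud(c,d)
s=env.state();print(s['time_s'],s['ee_pos'],s['ee_rot'])
print('tube top',fit(C,[481,34],40,80))
P=C.reshape(-1,3); Q=P[(P[:,2]>3.5)&(P[:,2]<9)&(np.hypot(*(P[:,:2]-[481,34]).T)<52)]
print('plate',len(Q),cv2.minAreaRect(Q[:,:2].astype(np.float32)))
T=P[(P[:,2]>83)&(P[:,2]<96)&(np.hypot(*(P[:,:2]-[481,34]).T)<30)]
print(cv2.minEnclosingCircle(T[:,:2].astype(np.float32)),T[:,2].mean())
E
```

```text
12.55 [481.60194749  35.47250306 235.69327727] [-1.79939954e+02  3.61280857e-02  3.00583759e+01]
tube top {'n': 1093, 'c': array([479.7,  34.2]), 'size': array([32.9, 33. ]), 'ang': 71.3, 'z': np.float64(90.4), 'slope': np.float64(0.2), 'down': np.float64(50.7)}
plate 1844 ((479.5650939941406, 34.19450378417969), (64.3350830078125, 64.15289306640625), 33.91809844970703)
((479.6672668457031, 34.360755920410156), 16.927907943725586) 90.25186965457212
```

View pics/w6.png

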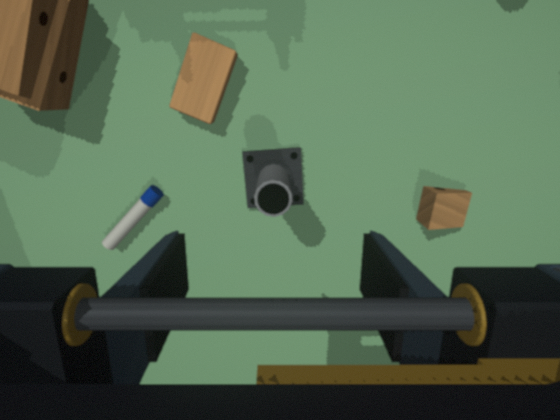

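The view shows the foot with its tube top at (273,198), centred between the fingers. Pose is (479.6, 34.2), yaw 33.9. Descending and gripping the tube.

Emit:
arm_command([
  {"offset": [-0.0023, 0, 0.045], "spin": -0.067},
  {"offset": [0, 0, 0.05], "spin": 0},
  {"offset": [0, 0, 0.045], "spin": 0},
  {"offset": [0, 0, 0.028], "spin": 0},
  {"offset": [0, 0, 0], "spin": 0},
])

```text
time_s: 13.18
ee_pos: [478.1, 34.8, 66.3]
ee_rot: [-179.8, 0.3, 34.0]
force: [-0.2, 1.2, -0.4]
gripper_width: 91.3
gripper_force: 0.0
```

Emit:
arm_command([
  {"offset": [0, 0, 0], "spin": 0},
  {"offset": [0, 0, 0], "spin": 0},
  {"offset": [0, 0, 0], "spin": 0},
  {"offset": [0, 0, 0], "spin": 0},
  {"offset": [0, 0, 0], "spin": 0},
], jaw=0.02, newtons=35)

```text
time_s: 13.8
ee_pos: [479.8, 33.5, 68.5]
ee_rot: [180.0, -0.0, 33.9]
force: [0.7, 0.6, -0.0]
gripper_width: 44.1
gripper_force: 0.0
```

Emit:
arm_command([
  {"offset": [0, 0, 0], "spin": 0},
  {"offset": [0, 0, 0], "spin": 0},
  {"offset": [0, 0, 0], "spin": 0},
])

```text
time_s: 14.18
ee_pos: [479.4, 33.7, 68.2]
ee_rot: [-180.0, 0.0, 33.9]
force: [-1.2, 1.4, 1.7]
gripper_width: 33.8
gripper_force: 35.0
```

Emit:
arm_command([
  {"offset": [0, 0, -0.015], "spin": 0},
  {"offset": [0, 0, -0.035], "spin": 0},
  {"offset": [0, 0, -0.04], "spin": 0},
  {"offset": [0, 0, -0.025], "spin": 0},
  {"offset": [0, 0, 0], "spin": 0},
])

```text
time_s: 14.8
ee_pos: [480.8, 33.3, 184.3]
ee_rot: [179.9, -0.2, 33.9]
force: [-0.2, 0.5, -4.1]
gripper_width: 33.5
gripper_force: 35.0
```

```bash
python3 - <<'E'
from h import *
plan(488,304.3,178,10.3,smax=50,start=[479.5,34,178,33.9])
E
```

```text
{"offset":[0.0263,-0.0366,-0.0000],"spin":0.0686},
{"offset":[0.0237,-0.0383,-0.0000],"spin":0.0686},
{"offset":[0.0210,-0.0399,-0.0000],"spin":0.0686},
{"offset":[0.0183,-0.0412,-0.0000],"spin":0.0686},
{"offset":[0.0154,-0.0424,-0.0000],"spin":0.0686},

{"offset":[0.0124,-0.0433,-0.0000],"spin":0.0686},
```

Emit:
arm_command([
  {"offset": [0.0263, -0.0366, 0], "spin": 0.0686},
  {"offset": [0.0237, -0.0383, 0], "spin": 0.0686},
  {"offset": [0.021, -0.04, 0], "spin": 0.0686},
  {"offset": [0.0183, -0.0412, 0], "spin": 0.0686},
  {"offset": [0.0154, -0.0424, 0], "spin": 0.0686},
])

```text
time_s: 15.42
ee_pos: [485.8, 259.7, 180.7]
ee_rot: [179.9, 0.2, 14.1]
force: [1.1, 0.3, -3.0]
gripper_width: 33.8
gripper_force: 35.0
```

Emit:
arm_command([
  {"offset": [0.0124, -0.0433, 0], "spin": 0.0686},
  {"offset": [0, 0, 0], "spin": 0},
  {"offset": [0, 0, 0], "spin": 0},
  {"offset": [0, 0, 0], "spin": 0},
  {"offset": [0, 0, 0], "spin": 0},
])

```text
time_s: 16.05
ee_pos: [488.2, 302.8, 183.1]
ee_rot: [180.0, 0.0, 10.2]
force: [0.4, -0.1, -3.8]
gripper_width: 33.6
gripper_force: 35.0
```

```bash
python3 - <<'E'
from h import *
c=cam("wrist"); p,d=env.grab_frame("wrist"); cv2.imwrite("pics/w7.png",p); C=cloud(c,d)
s=env.state();print(s['time_s'],s['ee_pos'],s['ee_rot'],s['force'],s['gripper_width'])
P=C.reshape(-1,3)
for lo,hi in((95,128),(186,206),):
    Q=P[(P[:,2]>lo)&(P[:,2]<hi)&(np.hypot(*(P[:,:2]-s['ee_pos'][:2]).T)<48)]
    print(lo,len(Q)); 
    if len(Q)>5: print(cv2.minAreaRect(Q[:,:2].astype(np.float32)),np.median(Q[:,2]))
print(fit(C,[489,304],70,60,72))
E
```

```text
16.1 [488.25781751 303.02961775 183.3053381 ] [ 1.79997705e+02 -1.67169331e-03  1.02316922e+01] [-0.136599    0.25273779 -2.91115904] 33.530417927499116
95 4403
((496.0871276855469, 303.94122314453125), (49.66011047363281, 64.17781829833984), 10.384540557861328) 121.35876425855304
186 4228
((496.70904541015625, 303.7245788574219), (18.91354751586914, 55.47345733642578), 10.134710311889648) 203.68679579205008
{'n': 2455, 'c': array([524. , 310.6]), 'size': array([29.8, 50.2]), 'ang': 10.4, 'z': np.float64(66.5), 'slope': np.float64(0.3), 'down': np.float64(171.7)}
```

View pics/w7.png

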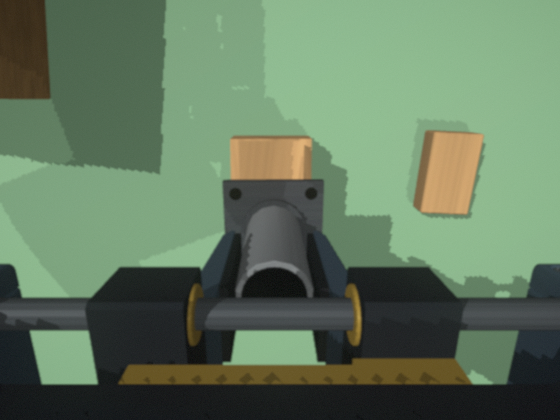

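The foot's plate at (272,205) is square over the wedge (270,158), about 1.4 mm to the side. Correcting and lowering.

Emit:
arm_command([
  {"offset": [0, -0.0014, 0.018], "spin": 0},
  {"offset": [0, 0, 0.018], "spin": 0},
  {"offset": [0, 0, 0.008], "spin": 0},
  {"offset": [0, 0, 0], "spin": 0},
  {"offset": [0, 0, 0], "spin": 0},
])

```text
time_s: 16.73
ee_pos: [488.4, 305.5, 140.1]
ee_rot: [-180.0, -0.1, 10.3]
force: [0.7, 0.3, -3.4]
gripper_width: 33.5
gripper_force: 35.0
```

Emit:
arm_command([
  {"offset": [0, 0, 0.001], "spin": 0},
  {"offset": [0, 0, 0.001], "spin": 0},
  {"offset": [0, 0, 0], "spin": 0},
])

```text
time_s: 17.1
ee_pos: [487.9, 305.3, 137.3]
ee_rot: [-180.0, -0.0, 10.3]
force: [-0.2, 0.3, -3.5]
gripper_width: 33.5
gripper_force: 35.0
```

Emit:
arm_command([
  {"offset": [0, 0.0008, 0.001], "spin": 0},
  {"offset": [0, 0, 0.001], "spin": 0},
  {"offset": [0, 0, 0], "spin": 0},
])

```text
time_s: 17.48
ee_pos: [488.0, 304.4, 135.1]
ee_rot: [180.0, 0.0, 10.3]
force: [-0.1, 0.9, -3.1]
gripper_width: 33.4
gripper_force: 35.0
```

Emit:
arm_command([
  {"offset": [0, 0, 0.0007], "spin": 0},
  {"offset": [0, 0, 0.0007], "spin": 0},
  {"offset": [0, 0, 0], "spin": 0},
])

```text
time_s: 17.85
ee_pos: [488.1, 304.6, 134.5]
ee_rot: [-180.0, -0.0, 10.3]
force: [-1.2, -0.1, 2.1]
gripper_width: 33.5
gripper_force: 35.0
```

Contact: the force went from -3 to +2 N. Releasing gently and rising.

Emit:
arm_command([
  {"offset": [0, 0, 0], "spin": 0},
  {"offset": [0, 0, 0], "spin": 0},
  {"offset": [0, 0, 0], "spin": 0},
], newtons=5)

```text
time_s: 18.23
ee_pos: [488.2, 304.8, 134.3]
ee_rot: [-180.0, -0.0, 10.3]
force: [-2.0, 1.2, 4.8]
gripper_width: 33.8
gripper_force: 5.0
```

Emit:
arm_command([
  {"offset": [0, 0, 0], "spin": 0},
  {"offset": [0, 0, 0], "spin": 0},
  {"offset": [0, 0, 0], "spin": 0},
  {"offset": [0, 0, 0], "spin": 0},
  {"offset": [0, 0, 0], "spin": 0},
], jaw=0.08)

```text
time_s: 18.85
ee_pos: [488.1, 304.5, 133.8]
ee_rot: [-180.0, -0.0, 10.3]
force: [-1.3, -0.7, 0.0]
gripper_width: 79.1
gripper_force: 0.0
```

Emit:
arm_command([
  {"offset": [0, 0, -0.02], "spin": 0},
  {"offset": [0, 0, -0.04], "spin": 0},
  {"offset": [0, 0, -0.05], "spin": 0},
  {"offset": [0, 0, -0.05], "spin": 0},
  {"offset": [0, 0, -0.02], "spin": 0},
])

```text
time_s: 19.48
ee_pos: [488.9, 304.9, 317.6]
ee_rot: [-179.9, -0.3, 10.3]
force: [0.3, 0.2, -0.2]
gripper_width: 80.3
gripper_force: 0.0
```

Emit:
arm_command([
  {"offset": [0, 0, 0], "spin": 0},
  {"offset": [0, 0, 0], "spin": 0},
  {"offset": [0, 0, 0], "spin": 0},
])

```text
time_s: 19.85
ee_pos: [487.5, 304.2, 312.2]
ee_rot: [179.9, 0.2, 10.3]
force: [0.2, -0.2, -0.3]
gripper_width: 80.0
gripper_force: 0.0
```

```bash
python3 - <<'E'
from h import *
c=cam("wrist"); p,d=env.grab_frame("wrist"); cv2.imwrite("pics/w8.png",p); C=cloud(c,d)
s=env.state();print(s['time_s'],s['ee_pos'])
print('tube',fit(C,[488,304],40,140)); P=C.reshape(-1,3)
Q=P[(P[:,2]>69.5)&(P[:,2]<76)&(np.hypot(*(P[:,:2]-[488,304]).T)<52)]; print('plate',cv2.minAreaRect(Q[:,:2].astype(np.float32)),np.median(Q[:,2]))
Q=P[(P[:,2]>62)&(P[:,2]<69)&(np.hypot(*(P[:,:2]-[488,304]).T)<70)]; print('wedge',cv2.minAreaRect(Q[:,:2].astype(np.float32)),np.median(Q[:,2]))
print('block',fit(C,[482,303],75,20,55))
E
```

```text
19.9 [487.63348826 304.21816023 312.3973159 ]
tube {'n': 1028, 'c': array([488.9, 304.5]), 'size': array([33.6, 31.9]), 'ang': 10.9, 'z': np.float64(156.8), 'slope': np.float64(0.5), 'down': np.float64(-1.8)}
plate ((488.9031982421875, 304.3002624511719), (63.58236312866211, 64.12567138671875), 10.43506908416748) 72.62173731943506
wedge ((489.3567199707031, 300.7415466308594), (101.93973541259766, 56.05406188964844), 10.022896766662598) 66.53196317670506
block {'n': 699, 'c': array([482.3, 303.8]), 'size': array([109.9,  69.4]), 'ang': 10.0, 'z': np.float64(40.5), 'slope': np.float64(10.0), 'down': np.float64(11.0)}
```

View pics/w8.png

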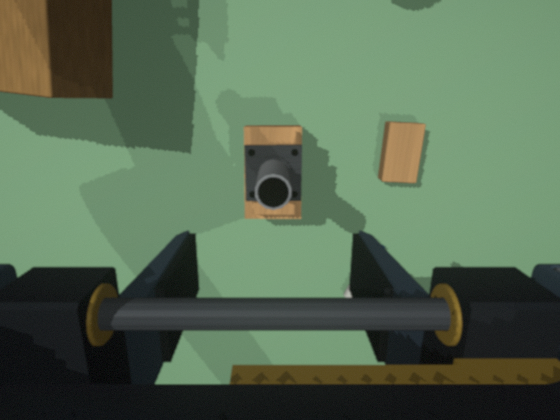

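The foot stands upright and centred on the level wedge at (273,172), and the arm is clear. Handing in.

```bash
python3 -c "
from workcell import env
print(env.job_done())"
```

```text
the job is handed in; nothing more can be done
None
```

The job is handed in at about 20 s: the long wedge lies square on the sloping block with its top level, within about 2 mm of the middle, and the barrier foot stands tube up on the wedge's middle with the arm clear.

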